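# Set and lock the feed gate of a tablet counter

### The job

Set the feed gate of the tablet counter: turn its big black knob anticlockwise until the knob's pointer stands opposite the raised rib on the dial plate. Then lock the setting: turn the knurled steel ring on top of the knob clockwise until it bites and is firmly tight, which drags the tab of its rubber washer about 5 mm round, but do not force it past that, and do not let the knob be dragged off the rib. Leave the white pill bottle beside the counter standing where it is.

Things in the scene. Friction and masses are not known exactly. Their poses are not given: they have to be found in the camera images.
- counter: White tablet counter, a fixed box 200 (x) x 140 (y) x 52 (z) mm; origin under its centre, z up, front at -x. Grey hopper tray at the rear (x +47 to +95 mm, rim 86 mm above the table). On its top a vertical adjuster, axis at x -30, y 0 mm; from below: dial plate (radius 47 mm, top 55 mm above the table), black knob, rubber washer, steel lock ring.
- stud_top (a point): End of the thin steel stud (radius 6 mm) on the adjuster's axis, 112 mm above the table: the highest point of the adjuster, 28 mm above the knob's top and 5 mm above the ring's. Fixed to the counter.
- knob: Round black knob, 56 mm across, from 57.5 to 83.5 mm above the table; origin on the adjuster's axis at its underside, z up. Pointer along its own -x. Turns about the vertical, stiffly (0.85 N m), stays where left, and takes the loose washer and ring along. Starts 0.5 to 1.3 rad clockwise (from above) of the rib; its stops are 2.2 rad clockwise and 1.2 rad anticlockwise of the rib.
- knob_pointer (a point): Tip of the knob's pointer nib, 35.5 mm from the axis, 60 mm above the table. The nib is only 5 mm high, at the knob's foot (top 62.5 mm above the table): fingers that stay above 65 mm clear it and the rib.
- index_mark (a point): Inner end of the raised rib on the dial plate (rib 8.5 x 3.5 mm, top 62 mm above the table), in front (counter's -x) of the adjuster's axis, 35.5 mm from it, 60 mm above the table. When the knob is set, the pointer's tip coincides with this point.
- lock_ring_centre (a point): Centre of the knurled steel lock ring, 36 mm across, from 86.5 to 106.5 mm above the table, on the adjuster's axis; this point is fixed to the counter and does not turn. The ring starts loose. Clockwise from above it runs almost free (0.025 N m) for an unknown 0.4 to 1.0 rad, then bites on the washer.
- washer_centre (a point): Centre of the grey rubber washer between knob and ring (radius 20, 2.5 mm thick), 85 mm above the table; point fixed to the counter. After the bite the ring twists it along: torque 0.28 N m at the bite, 0.43 at 0.1 rad past it, 0.58 at 0.2 (aim here), 0.73 at 0.3; at 0.85 the knob slips. It stays tight when let go (from over 0.19 rad it springs back to that).
- washer_tab (a point): Tip of the washer's tab (5 mm wide), 25 mm from the axis, 85 mm above the table. While the ring is loose it lies on the knob's +x side, opposite the pointer; after the bite it is dragged clockwise over the knob (to the knob's -y), 2.5 mm for each 0.1 rad. Tight: 2.5 to 7.5 mm.
- bottle: White pill bottle, 42 mm across, 66 mm high, standing beside the counter on its right (-y) side. Origin at the centre of its underside.

How it is judged:
By the outcome, as a careful person would: the job done as asked, in the order asked, and still so for the second after the job is handed in, with the robot touching nothing.
It also fails if it takes over 61 s, if anything falls off the work surface, if the arm or the gripper's body presses on something with over 40 N, if the wrist force passes 120 N, or if a joint passes its speed limit or range.

### The arm

A 6-joint arm with a two-finger parallel gripper is mounted at the origin on a cart in front of the work surface, level with it; the furniture and walls round the work are solid. World frame = base frame: x ahead of the robot, y to its left, z up, the work surface at z = 0. Lengths are in m, angles in rad, forces in N, time in s.
With the tool pointing down it reaches from about 0.3 to 0.825 m from the base axis. Payload 5.4 kg.
Tool frame: the origin (TCP) lies at the very end of the fingers, on their centre line; the grasp point (between the pads) lies 19 mm behind it (arm.grip_depth is the distance from the TCP to the grasp point, in m); z points along the fingers, y is the line along which they close (so a half turn about z gives the same grasp; the last joint's range is limited). The gripper opens to 92 mm and grips with 3 to 60 N. Pads are 20 mm wide; open, the fingers measure 128 mm over their backs; the gripper's body (75 mm by 189 mm) begins 69 mm behind the grasp point.
Start: joints at [-1.481, 0.158, 1.597, -0, 1.386, -0.21], TCP at [0.17, -0.549, 0.189] pointing down, gripper open.
Joint ranges: [-2.91, 2.91], [-0.94, 2.29], [0.18, 2.7], [-1.29, 4.43], [0.17, 2.64], [-3, 3]. Speed limits (rad/s): [2.57, 2.57, 3.14, 3.14, 3.14, 3.14].

### API

Orientations are given as a unit quaternion [x, y, z, w].
In Python, from rig import arm gives the robot as it stands.
- The arm moves only by the tool play_rows, never from a script. Its argument "steps" is a list of rows, each an object of numbers: "tx", "ty", "tz": the shift along the tool's x, y, z normalised to -1 to 1, where 1 is 500 mm; "ax", "ay", "az": the turn, a rotation vector about the tool's x, y, z normalised to -1 to 1, where 1 is 90 degrees. In form: [{"tx": .., "ty": .., "tz": .., "ax": .., "ay": .., "az": ..}, ...]. A call has 1 to 10 rows; each row is the pose to reach, as a shift and turn from the pose commanded when the call began, along the tool's axes at that moment; what a row does not reach only later rows make up. A row lasts 1/10 s, in which the tool goes at most 50 mm and 8.59 degrees, less where a joint would pass 70% of its speed; a pose out of reach is approached as far as the arm can. A call with a number of a shift or a turn outside -1 to 1 is refused whole. A call with a gripper value outside its range is refused whole. "gripper" is the gripper command: -1 is shut, 1 is fully open, values between are in proportion, set as the call begins (left out, the last holds). The fingers move at their own pace and stop on an object; "grip_force" is the grip in N (left out, the last holds). Time passes only in rows, so rows that repeat a pose let the fingers close. It gives the time, the measured TCP pose, the force, the opening and the grip force at its end, in the units of the state.
- arm.observe(): the state, without advancing time (a new reading comes with each control period).
- arm.grab_frame(name): name is "side" or "top" or "wrist"; returns (picture, depth): 400x640x3 uint8, red, green, blue; 400x640 float32, m along the optical axis (not along the pixel's ray), 0 where there is no reading.
- arm.calibration(name): a dict with "fov_y" (degrees; the focal length in pixels is half the picture's height over the tangent of half this angle, whatever the lens; pixels are square), "cx", "cy" (the principal point, pixels), "k1" (the pictures are not rectified: a ray, as slopes to the right and down, at radius r is drawn at 1 + k1 r^2 times it, then the intrinsics apply), "rvec" (rotation vector, rad) and "tvec" (3), from world to camera coordinates, as OpenCV has them; the wrist camera has in their place "tool_from_camera" (4x4, takes a point from camera to tool coordinates, whose origin is the TCP and whose axes are the flange's). Camera axes: x right, y down, z forward; pixel columns grow to the right and rows downward; lengths in m; the calibration is good to about 2 mm. A picture is of the moment at which its call begins: read the wrist's pose just before it. calibration takes no time and is no camera call.
- arm.hand_in(): hands the job in; it is judged then, once.
The state is a dict: "time": time; "joint_pos": joint angles; "qvel": joint speeds; "joint_torque": joint torques, N m; "tool_pos": TCP position; "ee_rot": TCP orientation; "contact_force": force on the tool from outside, world axes, zero at the start; "moment": the same for the moment, N m; "width": finger opening in m; "grasp_force": force on a finger pad.
Only numpy, scipy, OpenCV 4.12 (cv2) and the standard library are available. Lean on these libraries where they do the work, as an engineer would, in place of code of your own. Each camera call takes 0.05 s, during which the arm holds its last target. There are 200 camera calls.

## Working session

There is one attempt and no reset: what is moved stays moved. The work goes in short steps, Python scripts to look and compute and a tool call to move; the robot and the scene stay as the last step left them, time stands still between calls to the robot, and variables do not carry over. Pictures are saved under pics/ and viewed, at most 10 in all, crops included, and the job is handed in when it is done.

Besides the shell and the picture viewer there is one more tool, called after ">>>" as a command line: name --argument value ..., lists and objects as JSON in quotes. play_rows: Moves the arm, as the interface text tells. Its arguments: {"type":"object","properties":{"steps":{"type":"array","items":{"type":"object","properties":{"tx":{"type":"number","minimum":-1,"maximum":1},"ty":{"type":"number","minimum":-1,"maximum":1},"tz":{"type":"number","minimum":-1,"maximum":1},"ax":{"type":"number","minimum":-1,"maximum":1},"ay":{"type":"number","minimum":-1,"maximum":1},"az":{"type":"number","minimum":-1,"maximum":1}}}},"gripper":{"type":"number"},"grip_force":{"type":"number"}},"required":["steps"]}

```bash
mkdir -p pics
cat > h.py <<'E'
import numpy as np,cv2
from rig import arm
from scipy.spatial.transform import Rotation as R
def cam(name,st=None):
    c=arm.calibration(name); f=200/np.tan(np.radians(c['fov_y']/2))
    K=np.array([[f,0,c['cx']],[0,f,c['cy']],[0,0,1.]]); D=np.array([c['k1'],0,0,0,0.])
    if 'rvec' in c:
        Rm=R.from_rotvec(c['rvec']).as_matrix(); t=np.array(c['tvec'],float)
    else:
        T=np.array(c['tool_from_camera']); W=np.eye(4); W[:3,:3]=R.from_quat(st['ee_rot']).as_matrix(); W[:3,3]=st['tool_pos']
        M=np.linalg.inv(W@T); Rm=M[:3,:3]; t=M[:3,3]
    return K,D,Rm,t
def proj(C,P):
    K,D,Rm,t=C; return cv2.projectPoints(np.atleast_2d(P).astype(float),cv2.Rodrigues(Rm)[0],t,K,D)[0][:,0]
def at_z(C,uv,z):
    K,D,Rm,t=C; s=cv2.undistortPoints(np.array(uv,float).reshape(-1,1,2),K,D)[:,0]
    d=np.c_[s,np.ones(len(s))]@Rm; o=-Rm.T@t; z=np.broadcast_to(z,len(d))
    return o+d*((z-o[2])/d[:,2])[:,None]
def world(C,uv,dep):
    K,D,Rm,t=C; s=cv2.undistortPoints(np.array(uv,float).reshape(-1,1,2),K,D)[:,0]
    return (np.c_[s,np.ones(len(s))]*np.reshape(dep,(-1,1))-t)@Rm
def grab(name,file=None):
    st=arm.observe(); im,d=arm.grab_frame(name)
    if file: cv2.imwrite('pics/'+file,im[:,:,::-1])
    return cam(name,st),im,d,st
E
python3 - <<'E'
from h import *
for n in ('top','side'):
    C,im,d,st=grab(n,n+'0.png'); np.savez(n+'0.npz',im=im,d=d)
    print(n,-C[2].T@C[3])
print(st)
a=[cv2.imread(f'pics/{n}0.png') for n in('top','side')]
cv2.imwrite('pics/both.png',cv2.resize(np.vstack(a),None,fx=.75,fy=.75))
E
```

```text
top [0.4497043  0.20509672 0.92044732]
side [ 0.35058008 -0.55848418  0.45895771]
{'time': 0.05, 'joint_pos': array([-1.48107754e+00,  1.59047868e-01,  1.59817850e+00,  3.59001857e-06,
        1.38620850e+00, -2.10096153e-01]), 'qvel': array([ 0.00031187,  0.00075837, -0.00233657, -0.00017021, -0.00013996,
       -0.00015992]), 'joint_torque': array([-1.73458444e-03, -3.86853826e+01, -3.23285437e+01,  7.02657108e-02,
        3.41569155e-02, -5.81869153e-05]), 'tool_pos': array([ 0.16974567, -0.54868931,  0.18814654]), 'ee_rot': array([ 9.88784531e-01,  1.49346252e-01,  5.71678540e-05, -9.19334433e-04]), 'contact_force': array([-0.16381494, -0.13231444, -0.82413313]), 'moment': array([ 0.03860552,  0.01935186, -0.01782815]), 'grasp_force': 0.0, 'width': 0.0918749303780792}
```

View pics/both.png

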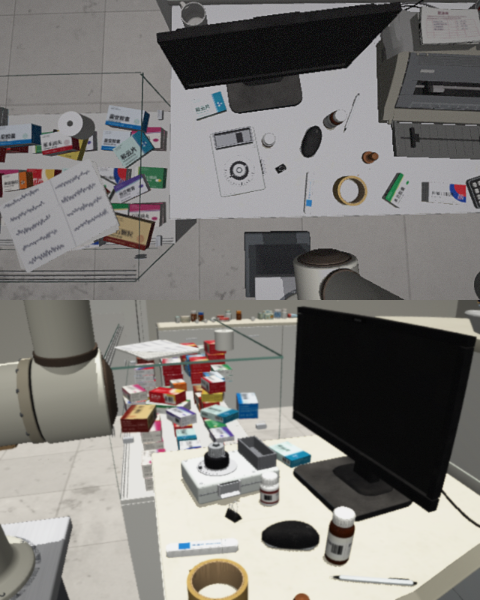

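The counter is at about (318,215) in the full-size top picture, with the hopper at (313,187) and the bottle at (357,188). In the side picture the adjuster is at about (287,608-400).

Run:
```python
from h import *
t=np.load('top0.npz');s=np.load('side0.npz')
a=cv2.resize(t['im'][160:270,270:380,::-1],(550,550),interpolation=cv2.INTER_CUBIC)
cv2.imwrite('pics/c.png',a)
C=cam('top')
v,u=np.mgrid[160:270,270:380];d=t['d'][160:270,270:380]
P=world(C,np.c_[u.ravel(),v.ravel()],d.ravel());P=P[d.ravel()>0]
for lo,hi in((.045,.0535),(.078,.089),(.1,.115),(.06,.07)):
    m=(P[:,2]>lo)&(P[:,2]<hi);q=P[m];print(lo,m.sum(),q.mean(0),cv2.minAreaRect(q[:,:2].astype(np.float32)*1000))
```

```text
0.045 2688 [0.49474437 0.2042662  0.05101194] ((515.615234375, 178.55496215820312), (197.46670532226562, 199.8654327392578), 9.743760108947754)
0.078 575 [0.53315786 0.21239494 0.08406516] ((529.8638916015625, 211.93765258789062), (153.86489868164062, 115.7472915649414), 9.366010665893555)
0.1 221 [0.48188738 0.20322232 0.10668323] ((482.0979309082031, 203.50900268554688), (35.27531814575195, 35.282623291015625), 43.48295974731445)
0.06 285 [0.57384098 0.14824873 0.06483176] ((556.3161010742188, 201.79263305664062), (153.90882873535156, 183.9227752685547), 52.13789367675781)
```

View pics/c.png

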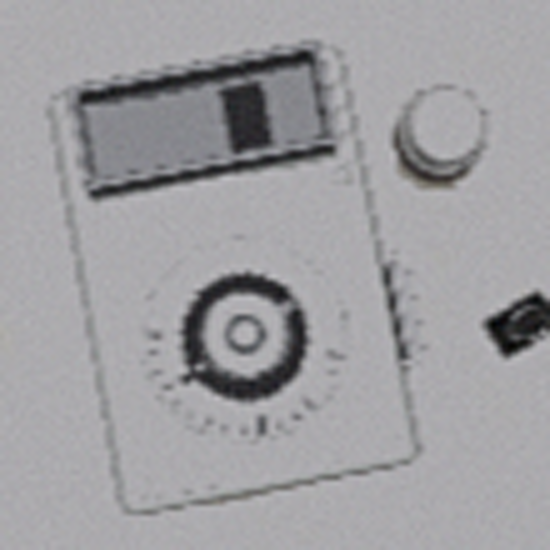

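Run:
```python
from h import *
t=np.load('top0.npz');C=cam('top')
f=lambda x,y:[270+(x+.5)/5-.5,160+(y+.5)/5-.5]
rib,ptr,tab,ax=[at_z(C,[f(*p)],z)[0] for p,z in(((262,425),.061),((188,378),.061),((291,300),.085),((244,333),.112))]
A=np.array([.482,.2035])
for n,p in(('rib',rib),('ptr',ptr),('tab',tab),('stud',ax)):
    d=p[:2]-A;print(n,p,np.hypot(*d),np.degrees(np.arctan2(d[1],d[0])))
v,u=np.mgrid[0:400,0:640];d=t['d'];m=d>0
P=world(C,np.c_[u[m],v[m]],d[m])
for lo,hi in((.09,.15),(.15,.25),(.25,.5)):
    q=P[(P[:,2]>lo)&(P[:,2]<hi)&(P[:,0]>.3)&(abs(P[:,1]-.2)<.25)]
    for y in(-.05,.05,.15,.25,.35):
        k=q[abs(q[:,1]-y)<.05]; print(lo,y,len(k),k[:,0].min() if len(k) else None)
st=arm.observe();Rm=R.from_quat(st['ee_rot']).as_matrix();print(Rm, Rm.T@(np.r_[A,.24]-st['tool_pos'])/.5)
print(arm.calibration('wrist'))
```

```text
rib [0.44256104 0.19511628 0.061     ] 0.04032019658058028 -167.99901569582104
ptr [0.46441027 0.22837872 0.061     ] 0.030468827723936484 125.26104283298062
tab [0.4976816  0.18142154 0.085     ] 0.02708081851151012 -54.615083699058594
stud [0.48233355 0.20266454 0.112     ] 0.0008995798089208005 -68.2362626419512
0.09 -0.05 294 0.7732268363644494
0.09 0.05 590 0.7615659688729904
0.09 0.15 680 0.46567764724029675
0.09 0.25 729 0.46367106863561025
0.09 0.35 416 0.7288474898725712
0.15 -0.05 484 0.779685702923709
0.15 0.05 989 0.7687741763772494
0.15 0.15 1022 0.756331041951123
0.15 0.25 1025 0.744086937867383
0.15 0.35 672 0.7284256787717506
0.25 -0.05 1459 0.7741319735937514
0.25 0.05 2989 0.7586566290963207
0.25 0.15 3040 0.7486587865075537
0.25 0.25 3013 0.7356976968579575
0.25 0.35 1938 0.7279895258012925
[[ 9.55386460e-01  2.95358589e-01 -1.23053003e-04]
 [ 2.95358382e-01 -9.55385103e-01  1.65248183e-03]
 [ 3.70511696e-04 -1.61510350e-03 -9.99998627e-01]] [ 1.04103811 -1.25310015 -0.10111181]
{'fov_y': 69.12337952861816, 'cx': 317.4860120740888, 'cy': 206.2862476051248, 'k1': -0.003822154707932185, 'tool_from_camera': array([[ 2.56926848e-04, -9.56823962e-01, -2.90667921e-01,
         8.21008463e-02],
       [ 9.99999870e-01,  3.74024381e-04, -3.47298990e-04,
         1.56089524e-03],
       [ 4.41020885e-04, -2.90667794e-01,  9.56823933e-01,
        -1.96640059e-01],
       [ 0.00000000e+00,  0.00000000e+00,  0.00000000e+00,
         1.00000000e+00]])}
```

>>> play_rows --steps '[{"tx": 0.52,"ty": -0.62,"tz": -0.11,"az": -0.85},{"tx": 0.52,"ty": -0.62,"tz": -0.11,"az": -0.85},{"tx": 0.52,"ty": -0.62,"tz": -0.11,"az": -0.85},{"tx": 0.52,"ty": -0.62,"tz": -0.11,"az": -0.85},{"tx": 0.52,"ty": -0.62,"tz": -0.11,"az": -0.85},{"tx": 0.52,"ty": -0.62,"tz": -0.11,"az": -0.85},{"tx": 0.52,"ty": -0.62,"tz": -0.11,"az": -0.85},{"tx": 0.52,"ty": -0.62,"tz": -0.11,"az": -0.85},{"tx": 0.52,"ty": -0.62,"tz": -0.11,"az": -0.85},{"tx": 0.52,"ty": -0.62,"tz": -0.11,"az": -0.85}]' --gripper 1

```text
$.steps[0]: bad value
```

```bash
cat >> h.py <<'E'
def goto(p,yaw):
    "tool-frame row numbers to reach p with the tool down at yaw (deg)"
    st=arm.observe();R0=R.from_quat(st['ee_rot']);y=np.radians(yaw)
    Rt=R.from_matrix(np.array([[np.cos(y),np.sin(y),0],[np.sin(y),-np.cos(y),0],[0,0,-1.]]))
    print('t',np.round(R0.inv().apply(np.array(p)-st['tool_pos'])/.5,4),'a',np.round((R0.inv()*Rt).as_rotvec()/(np.pi/2),4))
    m=R0.as_matrix();print('pos',np.round(st['tool_pos'],4),'yaw',np.degrees(np.arctan2(m[1,0],m[0,0])),'time',round(st['time'],2),'F',np.round(st['contact_force'],1),'M',np.round(st['moment'],3),'w',round(st['width'],4),'g',round(st['grasp_force'],1),'j',np.round(st['joint_pos'],2))
E
python3 -c "
from h import *
goto([.482,.2035,.16],150)"
```

```text
t [ 1.041  -1.2528  0.0589] a [-2.0000e-04 -1.3000e-03 -1.4758e+00]
pos [ 0.1698 -0.5488  0.1882] yaw 17.179029993313492 time 0.1 F [-0.2 -0.1 -0.2] M [-0.045  0.002 -0.019] w 0.0917 g 0.0 j [-1.48  0.16  1.6   0.    1.39 -0.21]
```

>>> play_rows --steps '[{"tx": 0.52,"ty": -0.62,"tz": -0.11,"ax": 0,"ay": 0,"az": -0.85},{"tx": 0.52,"ty": -0.62,"tz": -0.11,"ax": 0,"ay": 0,"az": -0.85},{"tx": 0.52,"ty": -0.62,"tz": -0.11,"ax": 0,"ay": 0,"az": -0.85},{"tx": 0.52,"ty": -0.62,"tz": -0.11,"ax": 0,"ay": 0,"az": -0.85},{"tx": 0.52,"ty": -0.62,"tz": -0.11,"ax": 0,"ay": 0,"az": -0.85},{"tx": 0.52,"ty": -0.62,"tz": -0.11,"ax": 0,"ay": 0,"az": -0.85},{"tx": 0.52,"ty": -0.62,"tz": -0.11,"ax": 0,"ay": 0,"az": -0.85},{"tx": 0.52,"ty": -0.62,"tz": -0.11,"ax": 0,"ay": 0,"az": -0.85},{"tx": 0.52,"ty": -0.62,"tz": -0.11,"ax": 0,"ay": 0,"az": -0.85},{"tx": 0.52,"ty": -0.62,"tz": -0.11,"ax": 0,"ay": 0,"az": -0.85}]' --gripper 1

```text
time: 1.1
tool_pos: [0.3272, -0.175, 0.2442]
ee_rot: [0.683, 0.731, -0.0, 0.0]
contact_force: [-0.2, -0.3, -0.0]
width: 0.0918
grasp_force: 0.0
```

```bash
python3 -c "
from h import *
goto([.482,.2035,.2],150)"
```

```text
t [0.7341 0.3606 0.0882] a [ 1.000e-04  4.000e-04 -6.231e-01]
pos [ 0.3272 -0.175   0.2442] yaw 93.91688690895863 time 1.1 F [-0.2 -0.3 -0. ] M [-0.081 -0.038 -0.044] w 0.0918 g 0.0 j [-0.82 -0.45  2.03  0.    1.56 -0.89]
```

>>> play_rows --steps '[{"tx": 0.734,"ty": 0.361,"tz": 0.088,"ax": 0,"ay": 0,"az": -0.623},{"tx": 0.734,"ty": 0.361,"tz": 0.088,"ax": 0,"ay": 0,"az": -0.623},{"tx": 0.734,"ty": 0.361,"tz": 0.088,"ax": 0,"ay": 0,"az": -0.623},{"tx": 0.734,"ty": 0.361,"tz": 0.088,"ax": 0,"ay": 0,"az": -0.623},{"tx": 0.734,"ty": 0.361,"tz": 0.088,"ax": 0,"ay": 0,"az": -0.623},{"tx": 0.734,"ty": 0.361,"tz": 0.088,"ax": 0,"ay": 0,"az": -0.623},{"tx": 0.734,"ty": 0.361,"tz": 0.088,"ax": 0,"ay": 0,"az": -0.623},{"tx": 0.734,"ty": 0.361,"tz": 0.088,"ax": 0,"ay": 0,"az": -0.623},{"tx": 0.734,"ty": 0.361,"tz": 0.088,"ax": 0,"ay": 0,"az": -0.623},{"tx": 0.734,"ty": 0.361,"tz": 0.088,"ax": 0,"ay": 0,"az": -0.623}]'

```text
time: 2.1
tool_pos: [0.4833, 0.2013, 0.1988]
ee_rot: [0.262, 0.965, -0.001, -0.001]
contact_force: [-0.2, -0.4, 0.4]
width: 0.0919
grasp_force: 0.0
```

Run:
```python
from h import *
goto([.482,.2035,.066],150)
C,im,d,st=grab('wrist','w1.png'); np.savez('w1.npz',im=im,d=d)
print(proj(C,[.482,.2035,.112]))
v,u=np.mgrid[0:400,0:640];m=d>0;P=world(C,np.c_[u[m],v[m]],d[m])
for lo,hi in((.1035,.1085),(.080,.0855),(.110,.1135)):
    q=P[(P[:,2]>lo)&(P[:,2]<hi)&(np.hypot(P[:,0]-.482,P[:,1]-.2035)<.032)]
    if len(q): print(lo,len(q),cv2.minEnclosingCircle(q[:,:2].astype(np.float32)*1000),q[:,2].mean())
```

```text
t [0.0041 0.003  0.2656] a [-0.0013 -0.001  -0.0036]
pos [0.4833 0.2013 0.1988] yaw 149.67354567258784 time 2.1 F [-0.2 -0.4  0.4] M [ 0.004 -0.145 -0.008] w 0.0919 g 0.0 j [ 0.16  0.02  1.73 -0.    1.4  -0.88]
[[320.05496682 200.0713957 ]]
0.1035 750 ((482.7864074707031, 201.15065002441406), 18.910667419433594) 0.10722880810230921
0.08 782 ((483.0794372558594, 201.33016967773438), 29.23448371887207) 0.08408658429263087
0.11 107 ((482.9636535644531, 201.33642578125), 6.610032558441162) 0.11252203481150937
```

View pics/w1.png

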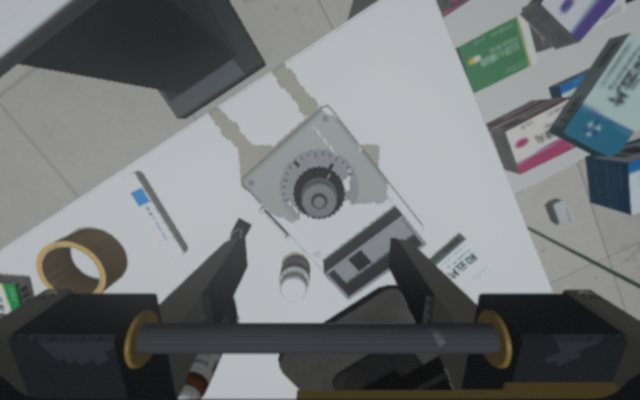

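The wrist view shows the adjuster at (318,200), the pointer side facing up, the rib near (320,152) and the hopper behind. The axis measures about (0.483, 0.2015).

Run:
```python
from h import *
im=np.load('w1.npz')['im']
cv2.imwrite('pics/c2.png',cv2.resize(im[140:230,270:370,::-1],None,fx=6,fy=6,interpolation=cv2.INTER_CUBIC))
```

```text
(no output)
```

View pics/c2.png

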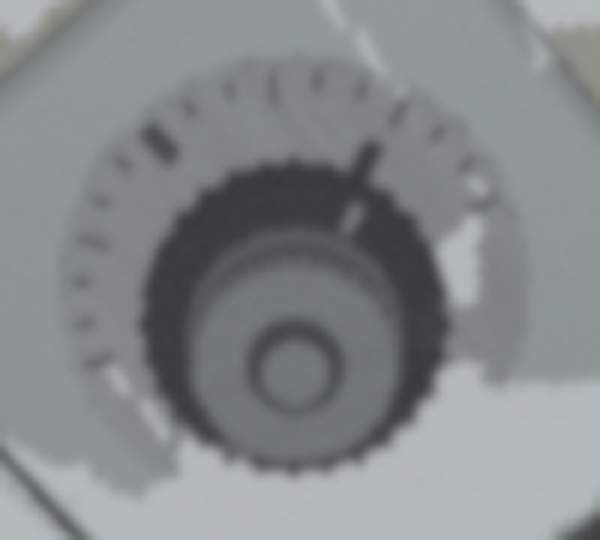

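Run:
```python
from h import *
C=cam('wrist',arm.observe())
f=lambda x,y:[270+(x+.5)/6-.5,140+(y+.5)/6-.5]
A=at_z(C,[f(295,368)],.112)[0];print(A)
for n,p,z in(('rib',(158,143),.062),('ribin',(170,160),.062),('ptr',(373,147),.0615),('white',(351,220),.0835)):
    P=at_z(C,[f(*p)],z)[0];d=(P-A)[:2];print(n,P,np.hypot(*d),np.degrees(np.arctan2(d[1],d[0])))
goto([.4828,.2018,.067],150)
```

```text
[0.48218235 0.20075157 0.112     ]
rib [0.44243813 0.19367472 0.062     ] 0.040369360931860464 -169.90373006308897
ribin [0.44639109 0.19395355 0.062     ] 0.03643113409025081 -169.24561999888437
ptr [0.46401418 0.22886362 0.0615    ] 0.033471927238863344 122.87366463448498
white [0.47016951 0.21963364 0.0835    ] 0.022379477224930243 122.46465905245324
t [0.0021 0.0028 0.2646] a [-0.0012 -0.0006 -0.0041]
pos [0.4832 0.2002 0.1993] yaw 149.62664017542397 time 2.15 F [-0.2  0.8  0.1] M [-0.007 -0.106 -0.024] w 0.0918 g 0.0 j [ 0.16  0.02  1.73 -0.    1.4  -0.88]
```

>>> play_rows --steps '[{"tx": 0.002,"ty": 0.003,"tz": 0.08,"ax": 0,"ay": 0,"az": 0},{"tx": 0.002,"ty": 0.003,"tz": 0.15,"ax": 0,"ay": 0,"az": 0},{"tx": 0.002,"ty": 0.003,"tz": 0.2,"ax": 0,"ay": 0,"az": 0},{"tx": 0.002,"ty": 0.003,"tz": 0.24,"ax": 0,"ay": 0,"az": 0},{"tx": 0.002,"ty": 0.003,"tz": 0.263,"ax": 0,"ay": 0,"az": 0},{"tx": 0.002,"ty": 0.003,"tz": 0.263,"ax": 0,"ay": 0,"az": 0},{"tx": 0.002,"ty": 0.003,"tz": 0.263,"ax": 0,"ay": 0,"az": 0}]'

```text
time: 2.85
tool_pos: [0.4839, 0.2025, 0.0697]
ee_rot: [0.262, 0.965, 0.0, 0.001]
contact_force: [-0.7, 0.0, -0.1]
width: 0.092
grasp_force: 0.0
```

Run:
```python
from h import *
C,im,d,st=grab('wrist','w2.png')
goto([.4825,.2015,.067],150)
v,u=np.mgrid[0:400,0:640];m=d>0;P=world(C,np.c_[u[m],v[m]],d[m])
for lo,hi in((.1035,.1085),(.110,.1135)):
    q=P[(P[:,2]>lo)&(P[:,2]<hi)&(np.hypot(P[:,0]-.482,P[:,1]-.2015)<.032)]
    if len(q): print(lo,len(q),cv2.minEnclosingCircle(q[:,:2].astype(np.float32)*1000),q[:,2].mean())
```

```text
t [ 0.0018 -0.004   0.0061] a [ 0.0009  0.0012 -0.0036]
pos [0.4843 0.2028 0.0701] yaw 149.6784667135042 time 2.9 F [ 0.4 -0.5  0. ] M [ 0.08  -0.121 -0.003] w 0.0919 g 0.0 j [ 0.17  0.15  1.85 -0.    1.13 -0.88]
0.1035 2109 ((482.7552795410156, 201.2431640625), 18.989545822143555) 0.10722862745165708
0.11 318 ((482.556884765625, 201.15512084960938), 6.895533561706543) 0.11255169536598492
```

View pics/w2.png

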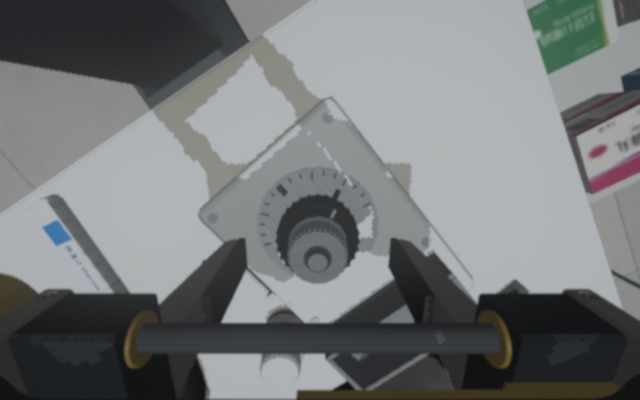

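The adjuster is centred between the fingers at (317,245), with the rib at (283,188) and the pointer at (337,193). Closing gently first.

>>> play_rows --steps '[{"tx": 0.002,"ty": -0.002,"tz": 0.005,"ax": 0,"ay": 0,"az": 0},{"tx": 0.002,"ty": -0.002,"tz": 0.005,"ax": 0,"ay": 0,"az": 0},{"tx": 0.002,"ty": -0.002,"tz": 0.005,"ax": 0,"ay": 0,"az": 0},{"tx": 0.002,"ty": -0.002,"tz": 0.005,"ax": 0,"ay": 0,"az": 0},{"tx": 0.002,"ty": -0.002,"tz": 0.005,"ax": 0,"ay": 0,"az": 0},{"tx": 0.002,"ty": -0.002,"tz": 0.005,"ax": 0,"ay": 0,"az": 0},{"tx": 0.002,"ty": -0.002,"tz": 0.005,"ax": 0,"ay": 0,"az": 0}]' --gripper -1 --grip_force 25

```text
time: 3.6
tool_pos: [0.4817, 0.2029, 0.0661]
ee_rot: [0.261, 0.965, -0.0, -0.0]
contact_force: [-0.0, 0.4, 0.4]
width: 0.0381
grasp_force: 0.0
```

```bash
python3 -c "
from h import *
goto([.4826,.2013,.067],150)"
```

```text
t [-0.0031 -0.0019 -0.0018] a [-0.     -0.     -0.0028]
pos [0.4817 0.2029 0.0661] yaw 149.74974039986793 time 3.6 F [-0.   0.4  0.4] M [ 0.041 -0.128 -0.034] w 0.0381 g 0.0 j [ 0.17  0.16  1.86  0.    1.13 -0.88]
```

Run:
```python
from h import *
C,im,d,st=grab('wrist','w3.png')
goto([.4826,.2013,.067],150)
print(proj(C,[st['tool_pos'],[.4826,.2013,.112]]))
C,im2,d,st=grab('side')
a=cv2.resize(im2[140:280,220:380,::-1],(640,560))
cv2.imwrite('pics/w3b.png',np.hstack([cv2.resize(im[120:320,220:420,::-1],(400,400)),cv2.resize(im2[150:280,225:355,::-1],(400,400))]))
```

```text
t [-0.0029 -0.0028 -0.0015] a [ 0.0007  0.0001 -0.0029]
pos [0.4821 0.2032 0.0662] yaw 149.73703491741404 time 3.65 F [ 0.5  1.5 -2.3] M [ 0.124 -0.084  0.035] w 0.0354 g 25.0 j [ 0.17  0.16  1.86  0.    1.13 -0.88]
[[319.15485536 234.93311532]
 [317.94542654 267.84756798]]
```

View pics/w3b.png

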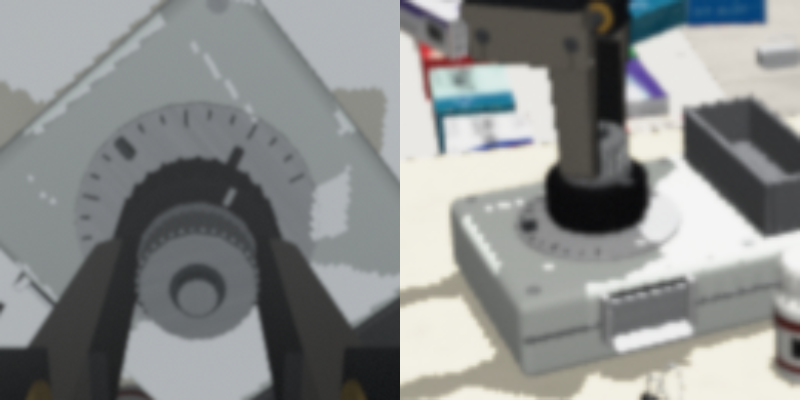

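The picture shows the fingers closed on the ring rather than the knob, with their tips ending near the knob's top. The fingertip height needs checking.

Run:
```python
from h import *
print(arm.grip_depth)
C,im,d,st=grab('wrist')
for z in(.066,.085): 
    Rm=R.from_quat(st['ee_rot']).as_matrix()
    for y in(.018,-.018,.03,-.03):
        p=st['tool_pos']+Rm@[.010,y,0]; p[2]=z; print(z,y,proj(C,p))
v,u=np.mgrid[0:400,0:640];m=d>0;P=world(C,np.c_[u[m],v[m]],d[m]); T=(P-st['tool_pos'])@Rm
q=(abs(T[:,0])<.012)&(abs(T[:,1])>.019)&(abs(T[:,1])<.05)&(P[:,2]>.0)&(P[:,2]<.16)
h=np.histogram(P[q,2],np.arange(.05,.16,.005));print(h)
w=T[q&(P[:,2]>.086)&(P[:,2]<.12)]
for s in(1,-1):
    k=w[w[:,1]*s>0]; print(s,len(k),k.min(0) if len(k) else 0,k.max(0) if len(k) else 0)
```

```text
0.0187
0.066 0.018 [[344.17543987 221.95679655]]
0.066 -0.018 [[294.18046241 221.96382068]]
0.066 0.03 [[360.83372327 221.95366673]]
0.066 -0.03 [[277.512957   221.96537252]]
0.085 0.018 [[346.7491222  231.83203776]]
0.085 -0.018 [[291.99275622 231.84195891]]
0.085 0.03 [[364.99292181 231.82718857]]
0.085 -0.03 [[273.73782509 231.84372174]]
(array([ 317, 1140,    4,   10,   15,   26,  187,   45,   47,   96,  124,
        135,  160,  173,  201,  230,  265,  298,  345,  402,  481]), array([0.05 , 0.055, 0.06 , 0.065, 0.07 , 0.075, 0.08 , 0.085, 0.09 ,
       0.095, 0.1  , 0.105, 0.11 , 0.115, 0.12 , 0.125, 0.13 , 0.135,
       0.14 , 0.145, 0.15 , 0.155]))
1 323 [ 0.00678443  0.01900291 -0.05381118] [ 0.00952938  0.03058577 -0.01990671]
-1 421 [ 0.00219712 -0.03313378 -0.05381255] [ 0.00975105 -0.01901099 -0.01993116]
```

>>> play_rows --steps '[{"tx": 0,"ty": 0,"tz": 0,"ax": 0,"ay": 0,"az": 0},{"tx": 0,"ty": 0,"tz": 0,"ax": 0,"ay": 0,"az": 0},{"tx": 0,"ty": 0,"tz": 0,"ax": 0,"ay": 0,"az": 0},{"tx": 0,"ty": 0,"tz": 0,"ax": 0,"ay": 0,"az": 0},{"tx": 0,"ty": 0,"tz": 0,"ax": 0,"ay": 0,"az": 0},{"tx": 0,"ty": 0,"tz": 0,"ax": 0,"ay": 0,"az": 0}]' --gripper 1

```text
time: 4.35
tool_pos: [0.4818, 0.2028, 0.0661]
ee_rot: [0.261, 0.965, -0.0, -0.0]
contact_force: [0.1, -0.5, 0.8]
width: 0.0812
grasp_force: 0.0
```

Run:
```python
from h import *
C,im,d,st=grab('wrist','w4.png');Rm=R.from_quat(st['ee_rot']).as_matrix()
v,u=np.mgrid[0:400,0:640];m=d>0;P=world(C,np.c_[u[m],v[m]],d[m]); T=(P-st['tool_pos'])@Rm
for s in(1,-1):
    q=(abs(T[:,0])<.02)&(T[:,1]*s>.043)&(T[:,1]*s<.07)&(T[:,2]<.008)&(T[:,2]>-.06)
    print(s,np.histogram(T[q,2],np.arange(-.06,.01,.004))); k=T[q&(T[:,2]<-.005)];print(k[np.argsort(k[:,2])[-8:]].round(4))
goto([.4826,.2013,.067],150)
```

```text
1 (array([68, 61, 56, 46, 45, 36, 35, 31,  8,  0,  0,  0,  0,  0,  0,  0,  0]), array([-6.00000000e-02, -5.60000000e-02, -5.20000000e-02, -4.80000000e-02,
       -4.40000000e-02, -4.00000000e-02, -3.60000000e-02, -3.20000000e-02,
       -2.80000000e-02, -2.40000000e-02, -2.00000000e-02, -1.60000000e-02,
       -1.20000000e-02, -8.00000000e-03, -4.00000000e-03,  5.55111512e-17,
        4.00000000e-03,  8.00000000e-03]))
[[ 0.0081  0.0464 -0.0278]
 [ 0.008   0.0471 -0.0275]
 [ 0.008   0.0458 -0.0275]
 [ 0.0084  0.0465 -0.027 ]
 [ 0.0083  0.044  -0.0268]
 [ 0.0081  0.0455 -0.0262]
 [ 0.008   0.0462 -0.026 ]
 [ 0.0079  0.045  -0.0257]]
-1 (array([89, 71, 66, 64, 54, 52, 44, 34, 17,  0,  0,  0,  0,  0,  0,  0,  0]), array([-6.00000000e-02, -5.60000000e-02, -5.20000000e-02, -4.80000000e-02,
       -4.40000000e-02, -4.00000000e-02, -3.60000000e-02, -3.20000000e-02,
       -2.80000000e-02, -2.40000000e-02, -2.00000000e-02, -1.60000000e-02,
       -1.20000000e-02, -8.00000000e-03, -4.00000000e-03,  5.55111512e-17,
        4.00000000e-03,  8.00000000e-03]))
[[ 0.0077 -0.0503 -0.027 ]
 [ 0.0084 -0.049  -0.027 ]
 [ 0.0091 -0.0445 -0.027 ]
 [ 0.0076 -0.0478 -0.0268]
 [ 0.0088 -0.0434 -0.0264]
 [ 0.008  -0.0486 -0.0261]
 [ 0.0079 -0.0474 -0.0258]
 [ 0.0075 -0.047  -0.0248]]
t [-0.0031 -0.0018 -0.0018] a [-0.0001 -0.     -0.0028]
pos [0.4817 0.2029 0.0661] yaw 149.74626981376485 time 4.4 F [-0.5  0.2 -0.3] M [ 0.022 -0.115 -0.05 ] w 0.0854 g 0.0 j [ 0.17  0.16  1.86 -0.    1.13 -0.88]
```

The fingers really end about 20–24 mm above the reported TCP, so I lower to TCP z≈0.049, which puts the tips at about 70 mm, and close.

>>> play_rows --steps '[{"tx": -0.001,"ty": -0.001,"tz": 0.01,"ax": 0,"ay": 0,"az": 0},{"tx": -0.001,"ty": -0.001,"tz": 0.02,"ax": 0,"ay": 0,"az": 0},{"tx": -0.001,"ty": -0.001,"tz": 0.034,"ax": 0,"ay": 0,"az": 0},{"tx": -0.001,"ty": -0.001,"tz": 0.034,"ax": 0,"ay": 0,"az": 0},{"tx": -0.001,"ty": -0.001,"tz": 0.034,"ax": 0,"ay": 0,"az": 0}]'

```text
time: 4.9
tool_pos: [0.4816, 0.2022, 0.0487]
ee_rot: [0.261, 0.965, -0.0, -0.0]
contact_force: [0.2, -0.7, -0.5]
width: 0.092
grasp_force: 0.0
```

>>> play_rows --steps '[{"tx": 0,"ty": 0,"tz": 0,"ax": 0,"ay": 0,"az": 0},{"tx": 0,"ty": 0,"tz": 0,"ax": 0,"ay": 0,"az": 0},{"tx": 0,"ty": 0,"tz": 0,"ax": 0,"ay": 0,"az": 0},{"tx": 0,"ty": 0,"tz": 0,"ax": 0,"ay": 0,"az": 0},{"tx": 0,"ty": 0,"tz": 0,"ax": 0,"ay": 0,"az": 0},{"tx": 0,"ty": 0,"tz": 0,"ax": 0,"ay": 0,"az": 0},{"tx": 0,"ty": 0,"tz": 0,"ax": 0,"ay": 0,"az": 0}]' --gripper -1 --grip_force 40

```text
time: 5.6
tool_pos: [0.4825, 0.203, 0.0494]
ee_rot: [0.261, 0.965, 0.001, 0.001]
contact_force: [1.7, 4.4, -1.5]
width: 0.0549
grasp_force: 40.0
```

```bash
python3 -c "
from h import *
goto([.4826,.2013,.049],150)"
```

```text
t [-0.0018 -0.0028  0.0007] a [ 0.0013  0.0003 -0.0029]
pos [0.4825 0.203  0.0494] yaw 149.73902624076678 time 5.6 F [ 1.7  4.4 -1.5] M [ 0.848 -0.471  0.053] w 0.0549 g 40.0 j [ 0.17  0.18  1.87  0.    1.09 -0.88]
```

>>> play_rows --steps '[{"tx": 0,"ty": 0.002,"tz": 0,"ax": 0,"ay": 0,"az": 0},{"tx": 0,"ty": 0.002,"tz": 0,"ax": 0,"ay": 0,"az": 0},{"tx": 0,"ty": 0.002,"tz": 0,"ax": 0,"ay": 0,"az": -0.05},{"tx": 0,"ty": 0.002,"tz": 0,"ax": 0,"ay": 0,"az": -0.1},{"tx": 0,"ty": 0.002,"tz": 0,"ax": 0,"ay": 0,"az": -0.15},{"tx": 0,"ty": 0.002,"tz": 0,"ax": 0,"ay": 0,"az": -0.15}]' --grip_force 60

```text
time: 6.2
tool_pos: [0.4825, 0.203, 0.0493]
ee_rot: [0.146, 0.989, 0.0, -0.0]
contact_force: [-0.0, 1.4, 2.4]
width: 0.0541
grasp_force: 60.0
```

Run:
```python
from h import *
goto([.4826,.2020,.049],150)
C,im,d,st=grab('wrist','w5.png'); goto([.4826,.2020,.049],150)
cv2.imwrite('pics/c5.png',cv2.resize(im[160:310,230:410,::-1],None,fx=4,fy=4,interpolation=cv2.INTER_CUBIC))
```

```text
t [-0.0007 -0.0018  0.0007] a [ 1.000e-04 -1.000e-04  1.466e-01]
pos [0.4825 0.203  0.0493] yaw 163.19237802621586 time 6.2 F [-0.   1.4  2.4] M [ 0.232 -0.067 -0.343] w 0.0541 g 60.0 j [ 0.17  0.18  1.86  0.    1.09 -1.11]
t [-0.0007 -0.0018  0.0006] a [-0.     -0.      0.1459]
pos [0.4825 0.203  0.0493] yaw 163.1347217453313 time 6.25 F [-0.3  2.4  2.3] M [ 0.157 -0.094 -0.274] w 0.0545 g 60.0 j [ 0.17  0.18  1.86 -0.    1.09 -1.11]
```

View pics/c5.png

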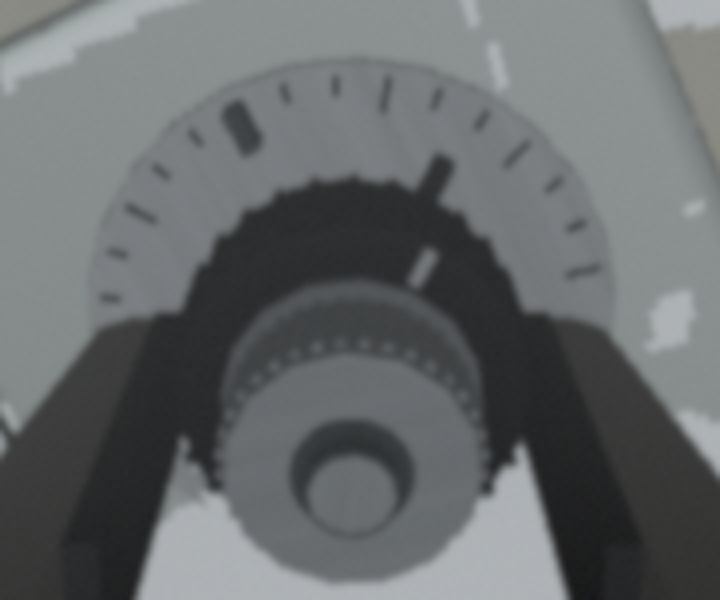

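The fingers hold the knob. The rib is at (242,127) and the pointer at (437,178) in the crop.

Run:
```python
from h import *
C=cam('wrist',arm.observe())
f=lambda x,y:[230+(x+.5)/4-.5,160+(y+.5)/4-.5]
A=at_z(C,[f(352,495)],.112)[0];print(A)
for n,p,z in(('rib',(242,127),.062),('ribin',(252,148),.062),('ptr',(437,178),.0625),('ptrtip',(444,162),.062),('white',(424,267),.0835)):
    P=at_z(C,[f(*p)],z)[0];d=(P-A)[:2];print(n,P,np.hypot(*d),np.degrees(np.arctan2(d[1],d[0])))
```

```text
[0.48317159 0.20137489 0.112     ]
rib [0.44233419 0.19504281 0.062     ] 0.04132540306940582 -171.18613299317937
ribin [0.44616998 0.19549219 0.062     ] 0.037466322160006574 -170.96644011736473
ptr [0.45974424 0.22313003 0.0625    ] 0.031970721182489975 137.1195629054949
ptrtip [0.45758772 0.22496517 0.062     ] 0.03479993851995485 137.32157662230716
white [0.46612802 0.21778725 0.0835    ] 0.023661125854184596 136.0808744755254
```

>>> play_rows --steps '[{"tx": 0,"ty": 0,"tz": 0,"ax": 0,"ay": 0,"az": -0.07},{"tx": 0,"ty": 0,"tz": 0,"ax": 0,"ay": 0,"az": -0.15},{"tx": 0,"ty": 0,"tz": 0,"ax": 0,"ay": 0,"az": -0.23},{"tx": 0,"ty": 0,"tz": 0,"ax": 0,"ay": 0,"az": -0.31},{"tx": 0,"ty": 0,"tz": 0,"ax": 0,"ay": 0,"az": -0.39},{"tx": 0,"ty": 0,"tz": 0,"ax": 0,"ay": 0,"az": -0.47},{"tx": 0,"ty": 0,"tz": 0,"ax": 0,"ay": 0,"az": -0.52},{"tx": 0,"ty": 0,"tz": 0,"ax": 0,"ay": 0,"az": -0.53},{"tx": 0,"ty": 0,"tz": 0,"ax": 0,"ay": 0,"az": -0.53}]'

```text
time: 7.15
tool_pos: [0.4826, 0.2028, 0.0493]
ee_rot: [-0.265, 0.964, -0.0, 0.0]
contact_force: [-1.2, 0.8, 3.2]
width: 0.0542
grasp_force: 60.0
```

Run:
```python
from h import *
C,im,d,st=grab('wrist','w6.png'); goto([.4830,.2020,.049],150)
cv2.imwrite('pics/c6.png',cv2.resize(im[160:310,230:410,::-1],None,fx=4,fy=4,interpolation=cv2.INTER_CUBIC))
```

```text
t [ 0.0001 -0.0019  0.0006] a [-2.000e-04  1.000e-04  6.756e-01]
pos [0.4826 0.2028 0.0493] yaw -149.1995464817524 time 7.2 F [-0.9 -1.   4.5] M [-0.128 -0.049 -0.83 ] w 0.054 g 60.0 j [ 0.17  0.18  1.86 -0.    1.09 -1.94]
```

View pics/c6.png

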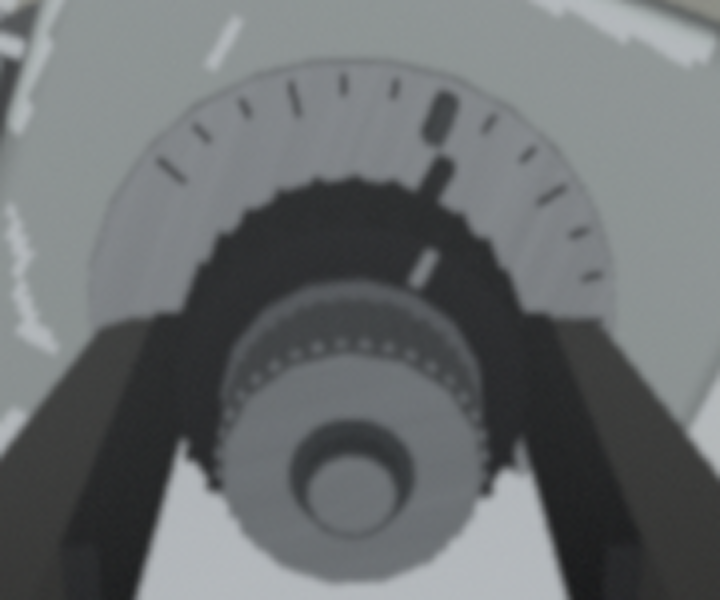

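Both marks are now on the right: rib (440,117), pointer (437,178). They're nearly aligned; I'll measure the residual with a polar unwrap.

```bash
cat >> h.py <<'E'
def polar(C,im,A,r0,r1,a0,a1,z=.0622):
    "darkness-weighted angle (deg) of a dark mark in an annulus sector about A at height z"
    g=cv2.GaussianBlur(cv2.cvtColor(im,cv2.COLOR_RGB2GRAY),(0,0),.5).astype(np.float32)
    a=np.arange(a0,a1,.25);r=np.linspace(r0,r1,12);aa,rr=np.meshgrid(np.radians(a),r)
    uv=proj(C,np.c_[A[0]+rr.ravel()*np.cos(aa.ravel()),A[1]+rr.ravel()*np.sin(aa.ravel()),np.full(aa.size,z)]).astype(np.float32)
    s=cv2.remap(g,uv[:,0].reshape(aa.shape),uv[:,1].reshape(aa.shape),cv2.INTER_LINEAR)
    w=np.median(s,axis=1,keepdims=True)-s; w[w<.4*w.max()]=0
    return (w*a).sum()/w.sum(), [round(float((q*a).sum()/q.sum()),2) if q.sum()>0 else None for q in w]
E
python3 - <<'E'
from h import *
C=cam('wrist',arm.observe()); im=cv2.imread('pics/w6.png')[:,:,::-1].copy()
f=lambda x,y:[230+(x+.5)/4-.5,160+(y+.5)/4-.5]
A=at_z(C,[f(352,495)],.112)[0];print(A)
for A_ in(A,A+[.0005,0,0],A+[0,.0005,0]):
  print('rib',polar(C,im,A_,.0375,.042,182,196)); print('ptr',polar(C,im,A_,.0315,.0345,176,196))
C=cam('top')
Ct,im,d,st=grab('top','t6.png')
E
```

```text
[0.48311762 0.20167345 0.112     ]
rib (np.float64(190.61960224032592), [190.35, 190.49, 190.55, 190.68, 190.69, 190.7, 190.68, 190.66, 190.64, 190.63, 190.64, 190.65])
ptr (np.float64(184.6972067839096), [184.77, 184.75, 184.74, 184.67, 184.66, 184.65, 184.65, 184.64, 184.65, 184.67, 184.75, 184.78])
rib (np.float64(190.45489024258063), [190.0, 190.14, 190.28, 190.48, 190.6, 190.63, 190.57, 190.62, 190.53, 190.45, 190.44, 190.44])
ptr (np.float64(184.6499085402265), [184.76, 184.75, 184.67, 184.65, 184.64, 184.63, 184.62, 184.62, 184.61, 184.6, 184.62, 184.64])
rib (np.float64(191.31088153308153), [191.0, 191.14, 191.27, 191.4, 191.42, 191.43, 191.41, 191.39, 191.3, 191.29, 191.28, 191.3])
ptr (np.float64(185.5749191658954), [185.67, 185.64, 185.63, 185.61, 185.54, 185.53, 185.51, 185.5, 185.51, 185.59, 185.55, 185.64])
```

>>> play_rows --steps '[{"tx": 0,"ty": 0,"tz": 0,"ax": 0,"ay": 0,"az": -0.03},{"tx": 0,"ty": 0,"tz": 0,"ax": 0,"ay": 0,"az": -0.064},{"tx": 0,"ty": 0,"tz": 0,"ax": 0,"ay": 0,"az": -0.064},{"tx": 0,"ty": 0,"tz": 0,"ax": 0,"ay": 0,"az": -0.064}]'

```text
time: 7.65
tool_pos: [0.4826, 0.2028, 0.0493]
ee_rot: [-0.314, 0.949, -0.0, 0.0]
contact_force: [-0.8, -0.9, 5.1]
width: 0.0542
grasp_force: 60.0
```

```bash
cat > chk.py <<'E'
from h import *
import sys
C,im,d,st=grab('wrist',sys.argv[1]); goto([.4830,.2020,.049],150)
g=im[:,:,1]
A=np.array([.48312,.20167])
if len(sys.argv)>2:
    v,u=np.mgrid[0:400,0:640];m=d>0;P=world(C,np.c_[u[m],v[m]],d[m])
    q=P[(P[:,2]>.110)&(P[:,2]<.1135)&(np.hypot(P[:,0]-.483,P[:,1]-.2015)<.009)]
    A=q[:,:2].mean(0);print('A',A)
print('rib',polar(C,im,A,.0375,.042,182,198)); print('ptr',polar(C,im,A,.0315,.0345,182,198))
E
python3 chk.py w7.png
```

```text
t [ 0.0003 -0.0018  0.0006] a [-4.000e-04  2.000e-04  7.405e-01]
pos [0.4826 0.2028 0.0493] yaw -143.3533416549194 time 7.7 F [-0.5 -1.6  4.7] M [-0.296 -0.051 -0.514] w 0.0544 g 60.0 j [ 0.17  0.18  1.86 -0.    1.09 -2.04]
rib (np.float64(190.77130284156203), [190.35, 190.51, 190.66, 190.79, 190.82, 190.91, 190.84, 190.9, 190.9, 190.82, 190.81, 190.82])
ptr (np.float64(190.8794373019744), [190.87, 190.87, 190.88, 190.88, 190.88, 190.89, 190.88, 190.88, 190.82, 190.88, 190.9, 190.93])
```

Aligned to about 0.1°. Now open, lift, and swing round so the camera looks at the tab side.

>>> play_rows --steps '[{"tx": 0,"ty": 0,"tz": 0,"ax": 0,"ay": 0,"az": 0},{"tx": 0,"ty": 0,"tz": 0,"ax": 0,"ay": 0,"az": 0},{"tx": 0,"ty": 0,"tz": 0,"ax": 0,"ay": 0,"az": 0},{"tx": 0,"ty": 0,"tz": 0,"ax": 0,"ay": 0,"az": 0},{"tx": 0,"ty": 0,"tz": 0,"ax": 0,"ay": 0,"az": 0},{"tx": 0,"ty": 0,"tz": 0,"ax": 0,"ay": 0,"az": 0},{"tx": 0,"ty": 0,"tz": -0.1,"ax": 0,"ay": 0,"az": 0},{"tx": 0,"ty": 0,"tz": -0.18,"ax": 0,"ay": 0,"az": 0},{"tx": 0,"ty": 0,"tz": -0.18,"ax": 0,"ay": 0,"az": 0}]' --gripper 1

```text
time: 8.6
tool_pos: [0.487, 0.2039, 0.1457]
ee_rot: [-0.315, 0.949, -0.001, 0.006]
contact_force: [1.4, 0.4, 1.0]
width: 0.092
grasp_force: 0.0
```

```bash
python3 chk.py w8.png 1
```

```text
t [0.0062 0.0006 0.1869] a [5.000e-04 4.700e-03 7.413e-01]
pos [0.485  0.2035 0.1425] yaw -143.28632878740578 time 8.65 F [-1.2  0.3 -1. ] M [ 0.105 -0.178 -0.018] w 0.0917 g 0.0 j [ 0.17  0.07  1.79 -0.    1.28 -2.04]
A [0.48241585 0.20127407]
rib (np.float64(190.06454386955474), [190.02, 190.1, 190.11, 190.11, 190.12, 190.11, 190.03, 190.03, 190.02, 190.03, 190.04, 190.05])
ptr (np.float64(190.08612177770843), [190.01, 190.02, 190.03, 190.03, 190.1, 190.1, 190.11, 190.12, 190.13, 190.14, 190.14, 190.13])
```

>>> play_rows --steps '[{"tx": 0,"ty": 0,"tz": 0,"ax": 0,"ay": 0,"az": 0.85},{"tx": 0,"ty": 0,"tz": 0,"ax": 0,"ay": 0,"az": 0.85},{"tx": 0,"ty": 0,"tz": 0,"ax": 0,"ay": 0,"az": 0.85},{"tx": 0,"ty": 0,"tz": 0,"ax": 0,"ay": 0,"az": 0.85},{"tx": 0,"ty": 0,"tz": 0,"ax": 0,"ay": 0,"az": 0.85},{"tx": 0,"ty": 0,"tz": 0,"ax": 0,"ay": 0,"az": 0.85},{"tx": 0,"ty": 0,"tz": 0,"ax": 0,"ay": 0,"az": 0.85},{"tx": 0,"ty": 0,"tz": 0,"ax": 0,"ay": 0,"az": 0.85},{"tx": 0,"ty": 0,"tz": 0,"ax": 0,"ay": 0,"az": 0.85},{"tx": 0,"ty": 0,"tz": 0,"ax": 0,"ay": 0,"az": 0.85}]'

```text
time: 9.65
tool_pos: [0.4813, 0.2028, 0.1373]
ee_rot: [0.341, 0.94, -0.001, -0.001]
contact_force: [-0.1, 0.2, 0.2]
width: 0.0922
grasp_force: 0.0
```

>>> play_rows --steps '[{"tx": 0,"ty": 0,"tz": 0,"ax": 0,"ay": 0,"az": 0.75},{"tx": 0,"ty": 0,"tz": 0,"ax": 0,"ay": 0,"az": 0.75},{"tx": 0,"ty": 0,"tz": 0,"ax": 0,"ay": 0,"az": 0.75},{"tx": 0,"ty": 0,"tz": 0,"ax": 0,"ay": 0,"az": 0.75},{"tx": 0,"ty": 0,"tz": 0,"ax": 0,"ay": 0,"az": 0.75},{"tx": 0,"ty": 0,"tz": 0,"ax": 0,"ay": 0,"az": 0.75},{"tx": 0,"ty": 0,"tz": 0,"ax": 0,"ay": 0,"az": 0.75},{"tx": 0,"ty": 0,"tz": 0,"ax": 0,"ay": 0,"az": 0.75},{"tx": 0,"ty": 0,"tz": 0,"ax": 0,"ay": 0,"az": 0.75},{"tx": 0,"ty": 0,"tz": 0,"ax": 0,"ay": 0,"az": 0.75}]'

```text
time: 10.65
tool_pos: [0.4819, 0.203, 0.1383]
ee_rot: [0.804, 0.595, -0.001, -0.0]
contact_force: [0.7, 0.3, -0.5]
width: 0.0918
grasp_force: 0.0
```

Run:
```python
from h import *
C,im,d,st=grab('wrist','w9.png')
v,u=np.mgrid[0:400,0:640];m=d>0;P=world(C,np.c_[u[m],v[m]],d[m])
q=P[(P[:,2]>.110)&(P[:,2]<.1135)&(np.hypot(P[:,0]-.483,P[:,1]-.2015)<.012)]
print(len(q),q.mean(0))
goto([.4826,.2024,.071],70)
```

```text
168 [0.48314143 0.20187386 0.11259773]
t [-0.0007  0.0015  0.135 ] a [-0.0006  0.0003  0.0327]
pos [0.482  0.203  0.1385] yaw 72.94226285677182 time 10.7 F [ 0.5  0.3 -0.4] M [-0.08  -0.04  -0.042] w 0.0918 g 0.0 j [ 0.17  0.07  1.8  -0.    1.28  0.46]
```

The knob is set. Now descend to the ring and close.

>>> play_rows --steps '[{"tx": 0,"ty": 0.001,"tz": 0.06,"ax": 0,"ay": 0,"az": 0},{"tx": 0,"ty": 0.001,"tz": 0.11,"ax": 0,"ay": 0,"az": 0},{"tx": 0,"ty": 0.001,"tz": 0.134,"ax": 0,"ay": 0,"az": 0},{"tx": 0,"ty": 0.001,"tz": 0.134,"ax": 0,"ay": 0,"az": 0},{"tx": 0,"ty": 0.001,"tz": 0.134,"ax": 0,"ay": 0,"az": 0}]'

```text
time: 11.2
tool_pos: [0.4835, 0.203, 0.0729]
ee_rot: [0.805, 0.593, 0.0, 0.0]
contact_force: [0.1, 0.2, 0.5]
width: 0.0918
grasp_force: 0.0
```

>>> play_rows --steps '[{"tx": 0,"ty": 0,"tz": 0,"ax": 0,"ay": 0,"az": 0},{"tx": 0,"ty": 0,"tz": 0,"ax": 0,"ay": 0,"az": 0},{"tx": 0,"ty": 0,"tz": 0,"ax": 0,"ay": 0,"az": 0},{"tx": 0,"ty": 0,"tz": 0,"ax": 0,"ay": 0,"az": 0},{"tx": 0,"ty": 0,"tz": 0,"ax": 0,"ay": 0,"az": 0},{"tx": 0,"ty": 0,"tz": 0,"ax": 0,"ay": 0,"az": 0},{"tx": 0,"ty": 0,"tz": 0,"ax": 0,"ay": 0,"az": 0},{"tx": 0,"ty": 0,"tz": 0,"ax": 0,"ay": 0,"az": 0},{"tx": 0,"ty": 0,"tz": 0,"ax": 0,"ay": 0,"az": 0},{"tx": 0,"ty": 0,"tz": 0,"ax": 0,"ay": 0,"az": 0}]' --gripper -1 --grip_force 60

```text
time: 12.2
tool_pos: [0.4828, 0.2029, 0.0721]
ee_rot: [0.805, 0.593, -0.0, -0.0]
contact_force: [-0.2, -0.3, -0.2]
width: 0.034
grasp_force: 60.0
```

Run:
```python
from h import *
goto([.4826,.2024,.071],70)
C,im,d,st=grab('wrist','w10.png')
cv2.imwrite('pics/c10.png',cv2.resize(im[160:310,230:410,::-1],None,fx=4,fy=4,interpolation=cv2.INTER_CUBIC))
```

```text
t [-0.0011 -0.0001  0.0022] a [-0.0001  0.      0.0301]
pos [0.4828 0.2029 0.0721] yaw 72.70783638643562 time 12.2 F [-0.2 -0.3 -0.2] M [-0.022  0.099  0.022] w 0.034 g 60.0 j [0.17 0.15 1.85 0.   1.14 0.47]
```

View pics/c10.png

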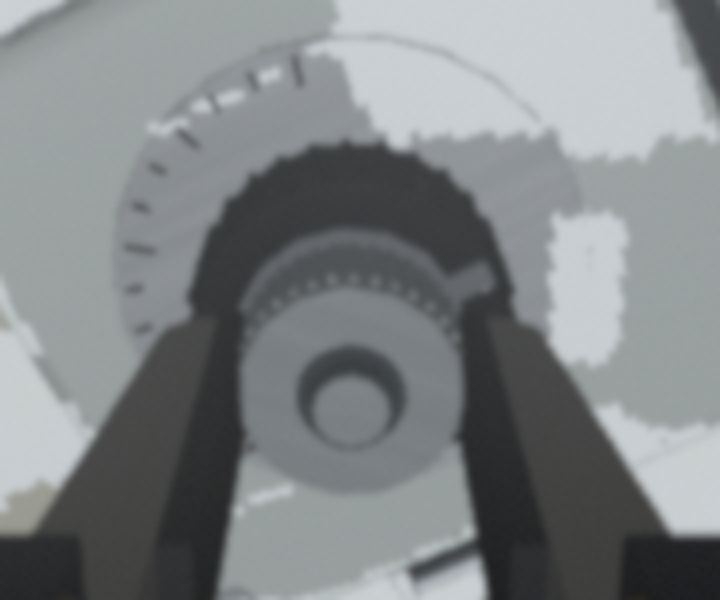

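The ring is gripped and centred; the tab is visible at (475,283). Now turning clockwise and watching the moment.

>>> play_rows --steps '[{"tx": 0,"ty": 0,"tz": 0,"ax": 0,"ay": 0,"az": 0.06},{"tx": 0,"ty": 0,"tz": 0,"ax": 0,"ay": 0,"az": 0.12},{"tx": 0,"ty": 0,"tz": 0,"ax": 0,"ay": 0,"az": 0.18},{"tx": 0,"ty": 0,"tz": 0,"ax": 0,"ay": 0,"az": 0.22},{"tx": 0,"ty": 0,"tz": 0,"ax": 0,"ay": 0,"az": 0.22}]'

```text
time: 12.75
tool_pos: [0.4828, 0.2029, 0.0721]
ee_rot: [0.895, 0.445, -0.0, -0.0]
contact_force: [-1.0, 0.2, 0.7]
width: 0.0339
grasp_force: 60.0
```

```bash
cat > tab.py <<'E'
from h import *
import sys
C,im,d,st=grab('wrist',sys.argv[1]); goto([.4826,.2024,.071],10)
g=255-im.astype(int).min(2); im2=np.repeat(np.uint8(g)[:,:,None],3,2)
print('tab',polar(C,im2,st['tool_pos'][:2],.0225,.0245,-35,50,.0862))
E
python3 tab.py w11.png
```

```text
t [-0.001   0.0003  0.0021] a [-1.000e-04  2.000e-04  4.776e-01]
pos [0.4828 0.2029 0.0721] yaw 52.98372267706563 time 12.8 F [-0.9  0.6  0.9] M [-0.016  0.096 -0.031] w 0.0343 g 60.0 j [0.17 0.15 1.85 0.   1.14 0.81]
tab (np.float64(6.355642245945702), [6.15, 6.17, 6.26, 6.28, 6.36, 6.38, 6.39, 6.4, 6.4, 6.48, 6.49, 6.57])
```

>>> play_rows --steps '[{"tx": 0,"ty": 0,"tz": 0,"ax": 0,"ay": 0,"az": 0.04},{"tx": 0,"ty": 0,"tz": 0,"ax": 0,"ay": 0,"az": 0.08},{"tx": 0,"ty": 0,"tz": 0,"ax": 0,"ay": 0,"az": 0.08}]'

```text
time: 13.1
tool_pos: [0.4828, 0.2029, 0.0721]
ee_rot: [0.921, 0.389, -0.0, -0.0]
contact_force: [-1.2, -0.3, 0.4]
width: 0.0344
grasp_force: 60.0
```

```bash
sed -i "s/st\['tool_pos'\]\[:2\],.0225/np.array([.4828,.2017]),.0225/" tab.py; python3 tab.py w12.png
```

```text
t [-0.0011  0.0004  0.0022] a [-1.000e-04  1.000e-04  3.982e-01]
pos [0.4828 0.2029 0.0721] yaw 45.83627946076178 time 13.15 F [-0.2  0.2  0.5] M [-0.022  0.19   0.062] w 0.0342 g 60.0 j [0.17 0.15 1.85 0.   1.14 0.94]
tab (np.float64(9.325369328794544), [9.14, 9.21, 9.21, 9.23, 9.32, 9.34, 9.29, 9.31, 9.34, 9.44, 9.5, 9.57])
```

>>> play_rows --steps '[{"tx": 0,"ty": 0,"tz": 0,"ax": 0,"ay": 0,"az": 0.04},{"tx": 0,"ty": 0,"tz": 0,"ax": 0,"ay": 0,"az": 0.08},{"tx": 0,"ty": 0,"tz": 0,"ax": 0,"ay": 0,"az": 0.08}]'

```text
time: 13.45
tool_pos: [0.4828, 0.2029, 0.0721]
ee_rot: [0.944, 0.331, -0.0, -0.0]
contact_force: [-0.5, 0.1, 0.3]
width: 0.034
grasp_force: 60.0
```

```bash
python3 tab.py w13.png
```

```text
t [-0.001   0.0006  0.0021] a [-1.000e-04  1.000e-04  3.185e-01]
pos [0.4828 0.2029 0.0721] yaw 38.66914679936838 time 13.5 F [-1.8 -0.7  0.6] M [-0.022  0.194 -0.024] w 0.0342 g 60.0 j [0.17 0.15 1.85 0.   1.14 1.06]
tab (np.float64(8.92431121601757), [9.25, 9.25, 9.25, 9.15, 9.12, 9.01, 8.97, 8.84, 8.78, 8.64, 8.59, 8.56])
```

>>> play_rows --steps '[{"tx": 0,"ty": 0,"tz": 0,"ax": 0,"ay": 0,"az": 0.04},{"tx": 0,"ty": 0,"tz": 0,"ax": 0,"ay": 0,"az": 0.07},{"tx": 0,"ty": 0,"tz": 0,"ax": 0,"ay": 0,"az": 0.07}]'

```text
time: 13.8
tool_pos: [0.4828, 0.2029, 0.0721]
ee_rot: [0.96, 0.278, -0.0, -0.0]
contact_force: [-1.0, -0.9, 1.1]
width: 0.0342
grasp_force: 60.0
```

```bash
python3 tab.py w14.png
```

```text
t [-0.0009  0.0006  0.0022] a [-0.000e+00  1.000e-04  2.485e-01]
pos [0.4828 0.2029 0.0721] yaw 32.36234011776082 time 13.85 F [-1.5 -0.2  0.5] M [ 0.049  0.205 -0.069] w 0.034 g 60.0 j [0.17 0.15 1.85 0.   1.14 1.17]
tab (np.float64(9.1124376096548), [9.24, 9.25, 9.25, 9.25, 9.24, 9.21, 9.18, 9.14, 9.02, 8.98, 8.89, 8.85])
```

>>> play_rows --steps '[{"tx": 0,"ty": 0,"tz": 0,"ax": 0,"ay": 0,"az": 0.04},{"tx": 0,"ty": 0,"tz": 0,"ax": 0,"ay": 0,"az": 0.07},{"tx": 0,"ty": 0,"tz": 0,"ax": 0,"ay": 0,"az": 0.07}]'

```text
time: 14.15
tool_pos: [0.4828, 0.2029, 0.0721]
ee_rot: [0.974, 0.225, -0.0, 0.0]
contact_force: [-0.7, 0.1, 1.1]
width: 0.034
grasp_force: 60.0
```

```bash
python3 tab.py w15.png
```

```text
t [-0.0009  0.0007  0.0022] a [0.000e+00 1.000e-04 1.787e-01]
pos [0.4829 0.2029 0.0721] yaw 26.079445456698615 time 14.2 F [-1.4 -0.6  0.5] M [-0.006  0.226  0.235] w 0.034 g 60.0 j [ 0.17  0.15  1.85 -0.    1.14  1.28]
tab (np.float64(4.8349247661872665), [4.9, 4.91, 4.99, 4.89, 4.88, 4.93, 4.82, 4.79, 4.71, 4.77, 4.77, 4.77])
```

It has bitten: the tab has moved 4.3°. 11.5° total is the aim.

>>> play_rows --steps '[{"tx": 0,"ty": 0,"tz": 0,"ax": 0,"ay": 0,"az": 0.03},{"tx": 0,"ty": 0,"tz": 0,"ax": 0,"ay": 0,"az": 0.055},{"tx": 0,"ty": 0,"tz": 0,"ax": 0,"ay": 0,"az": 0.055}]'

```text
time: 14.5
tool_pos: [0.4828, 0.2029, 0.0721]
ee_rot: [0.983, 0.183, -0.0, 0.0]
contact_force: [-0.7, 0.5, 1.2]
width: 0.034
grasp_force: 60.0
```

```bash
python3 tab.py w16.png
```

```text
t [-0.0008  0.0008  0.0022] a [1.000e-04 1.000e-04 1.235e-01]
pos [0.4828 0.2029 0.0721] yaw 21.117913157619782 time 14.55 F [-1.  -0.1  0.8] M [-0.057  0.266  0.365] w 0.0341 g 60.0 j [ 0.17  0.15  1.85 -0.    1.14  1.37]
tab (np.float64(0.36028693431835423), [0.37, 0.37, 0.38, 0.38, 0.38, 0.37, 0.37, 0.29, 0.37, 0.36, 0.35, 0.36])
```

>>> play_rows --steps '[{"tx": 0,"ty": 0,"tz": 0,"ax": 0,"ay": 0,"az": 0.02},{"tx": 0,"ty": 0,"tz": 0,"ax": 0,"ay": 0,"az": 0.031},{"tx": 0,"ty": 0,"tz": 0,"ax": 0,"ay": 0,"az": 0.031}]'

```text
time: 14.85
tool_pos: [0.4829, 0.2029, 0.0721]
ee_rot: [0.987, 0.159, -0.0, 0.0]
contact_force: [-1.7, -0.1, 1.1]
width: 0.0339
grasp_force: 60.0
```

```bash
python3 tab.py w17.png
```

```text
t [-0.0008  0.0008  0.0022] a [0.     0.0001 0.0916]
pos [0.4829 0.2029 0.0721] yaw 18.241366403876725 time 14.9 F [-2.6 -0.9  0.7] M [-0.005  0.244  0.531] w 0.0344 g 60.0 j [ 0.17  0.15  1.85 -0.    1.14  1.42]
tab (np.float64(-2.1531632654944257), [-2.09, -2.09, -2.1, -2.1, -2.12, -2.13, -2.14, -2.21, -2.14, -2.22, -2.23, -2.19])
```

Moment 0.53, tab 11.3° (4.9 mm). Release, lift and check.

>>> play_rows --steps '[{"tx": 0,"ty": 0,"tz": 0,"ax": 0,"ay": 0,"az": 0},{"tx": 0,"ty": 0,"tz": 0,"ax": 0,"ay": 0,"az": 0},{"tx": 0,"ty": 0,"tz": 0,"ax": 0,"ay": 0,"az": 0},{"tx": 0,"ty": 0,"tz": 0,"ax": 0,"ay": 0,"az": 0},{"tx": 0,"ty": 0,"tz": 0,"ax": 0,"ay": 0,"az": 0},{"tx": 0,"ty": 0,"tz": 0,"ax": 0,"ay": 0,"az": 0},{"tx": 0,"ty": 0,"tz": 0,"ax": 0,"ay": 0,"az": 0},{"tx": 0,"ty": 0,"tz": -0.07,"ax": 0,"ay": 0,"az": 0},{"tx": 0,"ty": 0,"tz": -0.14,"ax": 0,"ay": 0,"az": 0},{"tx": 0,"ty": 0,"tz": -0.14,"ax": 0,"ay": 0,"az": 0}]' --gripper 1

```text
time: 15.9
tool_pos: [0.4867, 0.2036, 0.1476]
ee_rot: [0.987, 0.158, 0.005, -0.0]
contact_force: [0.5, -0.9, 0.3]
width: 0.0921
grasp_force: 0.0
```

```bash
python3 tab.py w18.png
```

```text
t [-6.100e-03  1.000e-04  1.477e-01] a [ 0.0003 -0.0037  0.0908]
pos [0.485  0.2033 0.1448] yaw 18.16994404141883 time 15.95 F [ 0.1  0.2 -0.2] M [-0.01   0.012  0.027] w 0.0918 g 0.0 j [0.17 0.06 1.79 0.   1.28 1.42]
tab (np.float64(-1.1501326780388168), [-1.08, -1.1, -1.1, -1.18, -1.12, -1.13, -1.13, -1.14, -1.14, -1.16, -1.24, -1.26])
```

>>> play_rows --steps '[{"tx": 0,"ty": 0,"tz": 0,"ax": 0,"ay": 0,"az": -0.9},{"tx": 0,"ty": 0,"tz": 0,"ax": 0,"ay": 0,"az": -0.9},{"tx": 0,"ty": 0,"tz": 0,"ax": 0,"ay": 0,"az": -0.9},{"tx": 0,"ty": 0,"tz": 0,"ax": 0,"ay": 0,"az": -0.9},{"tx": 0,"ty": 0,"tz": 0,"ax": 0,"ay": 0,"az": -0.9},{"tx": 0,"ty": 0,"tz": 0,"ax": 0,"ay": 0,"az": -0.9},{"tx": 0,"ty": 0,"tz": 0,"ax": 0,"ay": 0,"az": -0.9},{"tx": 0,"ty": 0,"tz": 0,"ax": 0,"ay": 0,"az": -0.9},{"tx": 0,"ty": 0,"tz": 0,"ax": 0,"ay": 0,"az": -0.9},{"tx": 0,"ty": 0,"tz": 0,"ax": 0,"ay": 0,"az": -0.9}]'

```text
time: 16.95
tool_pos: [0.4818, 0.2027, 0.1403]
ee_rot: [0.647, 0.763, -0.001, -0.001]
contact_force: [0.1, 0.1, -0.7]
width: 0.0923
grasp_force: 0.0
```

>>> play_rows --steps '[{"tx": 0,"ty": 0,"tz": 0,"ax": 0,"ay": 0,"az": -0.8},{"tx": 0,"ty": 0,"tz": 0,"ax": 0,"ay": 0,"az": -0.8},{"tx": 0,"ty": 0,"tz": 0,"ax": 0,"ay": 0,"az": -0.8},{"tx": 0,"ty": 0,"tz": 0,"ax": 0,"ay": 0,"az": -0.8},{"tx": 0,"ty": 0,"tz": 0,"ax": 0,"ay": 0,"az": -0.8},{"tx": 0,"ty": 0,"tz": 0,"ax": 0,"ay": 0,"az": -0.8},{"tx": 0,"ty": 0,"tz": 0,"ax": 0,"ay": 0,"az": -0.8},{"tx": 0,"ty": 0,"tz": 0,"ax": 0,"ay": 0,"az": -0.8},{"tx": 0,"ty": 0,"tz": 0,"ax": 0,"ay": 0,"az": -0.8},{"tx": 0,"ty": 0,"tz": 0,"ax": 0,"ay": 0,"az": -0.8}]'

```text
time: 17.95
tool_pos: [0.4819, 0.2027, 0.1405]
ee_rot: [0.077, 0.997, -0.0, -0.001]
contact_force: [0.4, 0.1, -0.1]
width: 0.0922
grasp_force: 0.0
```

```bash
python3 chk.py w19.png 1
python3 - <<'E'
import cv2
im=cv2.imread('pics/w19.png');cv2.imwrite('pics/c19.png',cv2.resize(im[140:290,230:410],None,fx=4,fy=4,interpolation=cv2.INTER_CUBIC))
E
```

```text
t [-0.0026 -0.0011  0.1834] a [-0.0007 -0.0013  0.2343]
pos [0.482  0.2028 0.1407] yaw 171.0861356806517 time 18.0 F [-0.1 -0.6 -1.4] M [-0.024 -0.13  -0.028] w 0.0918 g 0.0 j [ 0.17  0.07  1.79  0.    1.28 -1.25]
A [0.48242797 0.20187468]
rib (np.float64(190.05367411245754), [190.23, 190.21, 190.11, 190.03, 190.01, 190.01, 190.01, 190.01, 190.01, 190.02, 190.02, 190.01])
ptr (np.float64(190.6486049985565), [190.62, 190.63, 190.63, 190.64, 190.64, 190.66, 190.66, 190.65, 190.65, 190.65, 190.72, 190.63])
```

View pics/c19.png

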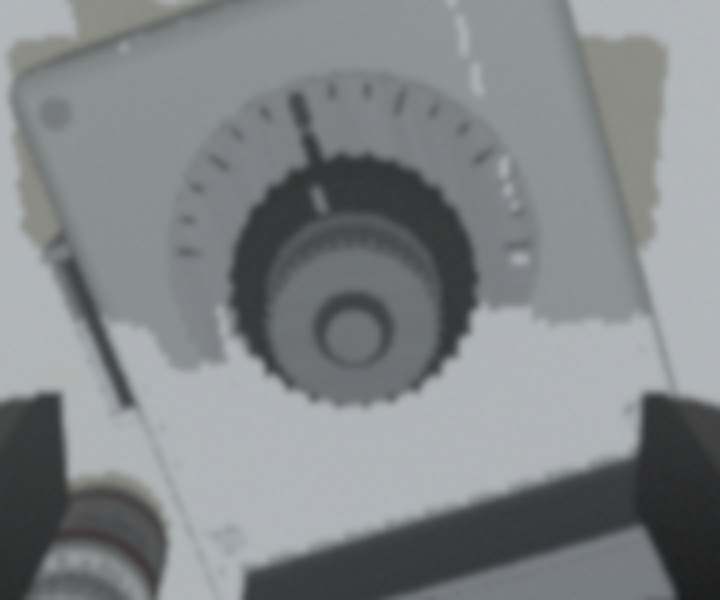

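The rib (301,108) and pointer (312,148) are in line, within about 0.6°. The tab is dragged about 4.5–5 mm, the bottle is standing at lower left, and the gripper is clear.

```bash
python3 -c "
from rig import arm
print(arm.hand_in())"
```

```text
the job is handed in; nothing more can be done
None
```

I handed the job in at about 18 s: the knob pointer stands within about 0.6° of the rib, the lock ring is tight with its washer tab dragged about 4.5–5 mm, and the bottle was not touched.

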